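Crank the jaw slide to its set mark

TASK

Of the two hand-cranked slides on the bench, take the one whose carriage carries the steel jaw block with two holes. Turn its handwheel by the upright handle until the carriage's pointer stands opposite the tip of the setting index on its scale, then let go. Do not push on the carriage or shift the index, and leave the other slide as it is.

Things in the scene. Friction and masses are not known exactly. Their poses are not given: they have to be found in the camera images.
- handle (a point): Grip point of the upright bare-metal handle on the jaw slide's handwheel: on the handle's axis, 145 mm above the bench, 24 mm below the handle's top, 52 mm from the wheel's axis. The handle is a cylinder 22 mm thick and 60 mm tall standing on the wheel; it spins freely on its own pin, so a gripper need not turn with it. Moving it round takes about 3 N.
- hub (a point): Centre of the jaw slide's handwheel, on its vertical axis, 107 mm above the bench (the wheel's top). The black three-spoke wheel is 122 mm across and lies flat on a blue gearbox. Clockwise from above drives the carriage away from the wheel, 60 mm per full turn, with no stop at the mark; it stays where it is left. The hub's +x points along the slide.
- jaw_carriage: Aluminium carriage, 72 x 86 mm, with a dark steel block 56 x 80 x 30 mm with two holes on top (92 mm above the bench). Origin: tip of the black pointer at its side, 54 mm above the bench, over a white scale with a line every 10 mm. Its +x points along the slide, away from the wheel. It starts 25 to 65 mm short of the mark, on the wheel's side of it.
- mark (a point): Tip of the setting index on the jaw slide's scale: a black clamp block 18 mm wide whose tip faces the carriage, 2 mm beside the pointer's path, 54 mm above the bench. Its +x is the carriage's: the pointer is at the mark when the two are level along x. The clamp stays put unless pushed hard.
- spare_handle (a point): The same grip point on the other slide, which is alike but has a bare carriage with no block. A bystander: its wheel must not be turned.

How it is judged:
By the outcome, as a careful person would: the job done as asked, in the order asked, and still so for the second after the job is handed in, with the robot touching nothing.
It also fails if it takes over 38 s, if anything falls off the work surface, if the arm or the gripper's body presses on something with over 40 N, if the wrist force passes 120 N, or if a joint passes its speed limit or range.

ROBOT

A 6-joint arm with a two-finger parallel gripper is mounted at the origin on the work surface. World frame = base frame: x ahead of the robot, y to its left, z up, the work surface at z = 0. Lengths are in m, angles in degrees, forces in N, time in s.
With the tool pointing down it reaches from about 0.275 to 1 m from the base axis. Payload 8.4 kg.
Tool frame: the origin (TCP) lies midway between the tips of the shut fingers; the grasp point (between the pads) lies 19 mm behind it (robot.pinch_z is the distance from the TCP to the grasp point, in m); z points along the fingers, y is the line along which they close (so a half turn about z gives the same grasp; the last joint's range is limited). The gripper opens to 85 mm and grips with 20 to 120 N. Pads are 22 mm wide; open, the fingers measure 114 mm over their backs; the gripper's body (76 mm by 85 mm) begins 54 mm behind the grasp point. The pads swing forward as they close: fully open they stand 13 mm farther back than shut.
Start: joints at [-74.336, 20.225, 93.587, -0, 66.188, -0.138], TCP at [0.17, -0.601, 0.231] pointing down, gripper open.
Joint ranges: [-150.9, 150.9], [-52.94, 120.26], [3.33, 152.33], [-74.26, 254.26], [0, 154.13], [-172.89, 172.89]. Speed limits (degrees/s): [127.2, 127.2, 159.86, 180, 180, 180].

INTERFACE

Orientations are given as [roll, pitch, yaw] about the fixed x, y, z axes, in that order (R = Rz(yaw) Ry(pitch) Rx(roll)).
In Python, from cell import robot, viewer gives the robot as it stands.
- The arm moves only by the tool carry_out, never from a script. Its argument "deltas" is a list that holds one entry, the list of rows, each a list of 7 numbers: the shift along the tool's x, y, z as a fraction of full scale, then the turn, a rotation vector about the tool's x, y, z as a fraction of full scale, then the closure, from -1 (fully open) to 1 (shut). A call has 1 to 20 rows; each row is the pose to reach, as a shift and turn from the pose commanded when the call began, along the tool's axes at that moment; what a row does not reach only later rows make up. Full scale, the value 1, is 20 cm for a shift and 90 degrees for a turn. A row lasts 1/12 s, in which the tool goes at most 41.7 mm and 7.16 degrees, less where a joint would pass 70% of its speed; a pose out of reach is approached as far as the arm can. A call with a number of a shift or a turn outside -1 to 1 is refused whole. A call with a gripper value outside its range is refused whole. The fingers move at their own pace and stop on an object; the grip force is fixed at half the most. Time passes only in rows, so rows that repeat a pose let the fingers close. It gives the time, the measured TCP pose, the force, the opening and the grip force at its end, in the units of the state.
- robot.get_state(): the state, without advancing time (a new reading comes with each control period).
- viewer.camera(name): name is "scene" or "top"; returns a dict with "pixels" (480x640x3 uint8, blue, green, red), "vertical_fov" (degrees; the focal length in pixels is half the picture's height over the tangent of half this angle, whatever the lens; pixels are square), "cx", "cy" (the principal point, pixels), "dist" ([k1, k2, p1, p2, k3] as OpenCV has them; the pictures are not rectified), "rvec" (rotation vector, rad) and "tvec" (3), from world to camera coordinates, as OpenCV has them. Camera axes: x right, y down, z forward; pixel columns grow to the right and rows downward; lengths in m; the calibration is good to about 2 mm. A picture is of the moment at which its call begins. There is no depth.
- robot.close_job(): hands the job in; it is judged then, once.
The state is a dict: "time": time; "qpos": joint angles; "joint_velocities": joint speeds; "effort": joint torques, N m; "ee_pos": TCP position; "tcp_rot": TCP orientation; "ft_force": force on the tool from outside, world axes, zero at the start; "moment": the same for the moment, N m; "gripper_width": finger opening in m; "gripper_force": force on a finger pad.
Only numpy, scipy, OpenCV 4.12 (cv2) and the standard library are available. Lean on these libraries where they do the work, as an engineer would, in place of code of your own. Each camera call takes 0.05 s, during which the arm holds its last target. There are 200 camera calls.

## Working session

There is one attempt and no reset: what is moved stays moved. The work goes in short steps, Python scripts to look and compute and a tool call to move; the robot and the scene stay as the last step left them, time stands still between calls to the robot, and variables do not carry over. Pictures are saved under pics/ and viewed, at most 10 in all, crops included, and the job is handed in when it is done.

Besides the shell and the picture viewer there is one more tool, called after "Emit:" by a JSON object that holds its "op" and its "data", one argument or row to a line. carry_out: Moves the arm, as the interface text tells. Its arguments: {"type":"object","properties":{"deltas":{"type":"array"}},"required":["deltas"]}

```bash
mkdir -p pics
cat > h.py <<'E'
import numpy as np, cv2
from cell import robot, viewer
def cam(n):
    c=viewer.camera(n); f=240/np.tan(np.radians(c["vertical_fov"])/2)
    c["K"]=np.array([[f,0,c["cx"]],[0,f,c["cy"]],[0,0,1.]]); c["d"]=np.array(c["dist"],float)
    c["R"]=cv2.Rodrigues(np.array(c["rvec"],float))[0]; c["t"]=np.array(c["tvec"],float); c["im"]=np.array(c["pixels"]); return c
def ray(c,uv,z):
    p=cv2.undistortPoints(np.array(uv,float).reshape(-1,1,2),c["K"],c["d"]).reshape(-1,2)
    d=np.c_[p,np.ones(len(p))]@c["R"]; o=-c["R"].T@c["t"]
    return o+d*((z-o[2])/d[:,2])[:,None]
def proj(c,P):
    return cv2.projectPoints(np.array(P,float).reshape(-1,3),c["R"],c["t"],c["K"],c["d"])[0].reshape(-1,2)
E
python3 - <<'E'
from h import *
for n in("scene","top"):
    c=cam(n); cv2.imwrite(f"pics/{n}0.png",c["im"]); print(n,c["K"][0,0],-c["R"].T@c["t"],c["R"].round(2).tolist())
print(robot.get_state())
E
```

```text
scene 508.4971130928126 [ 1.01458942 -0.15007192  0.7360624 ] [[0.39, 0.92, 0.0], [0.73, -0.3, -0.61], [-0.57, 0.24, -0.79]]
top 592.5717587070061 [0.39090798 0.0453465  1.14458813] [[-0.02, -1.0, 0.01], [-0.98, 0.02, -0.18], [0.18, -0.01, -0.98]]
{'time': 0.1, 'qpos': array([-7.43348058e+01,  2.02593840e+01,  9.36242975e+01, -2.53473643e-04,
        6.61875918e+01, -1.39827310e-01]), 'joint_velocities': array([-0.02878245, -0.07586459, -0.10006559,  0.04774233, -0.00941779,
        0.05846993]), 'effort': array([ 2.17550401e-04, -6.06357336e+01, -3.42820573e+01, -4.31999047e-05,
        3.91292080e-03,  3.14839235e-05]), 'ee_pos': array([ 0.17008855, -0.60097331,  0.23063118]), 'tcp_rot': array([-1.79928726e+02,  5.78294998e-05,  1.58051240e+01]), 'ft_force': array([0.2322961 , 0.32552175, 0.37113185]), 'moment': array([ 0.02155005, -0.0211336 ,  0.02944379]), 'gripper_force': 0.0, 'gripper_width': 0.08528609810556033}
```

View pics/scene0.png

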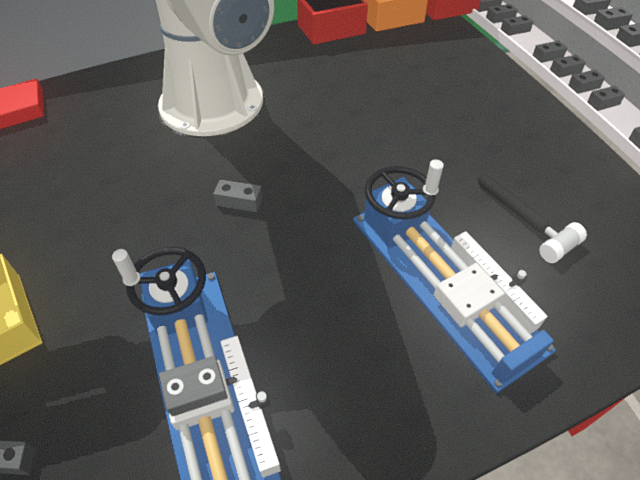

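View pics/top0.png

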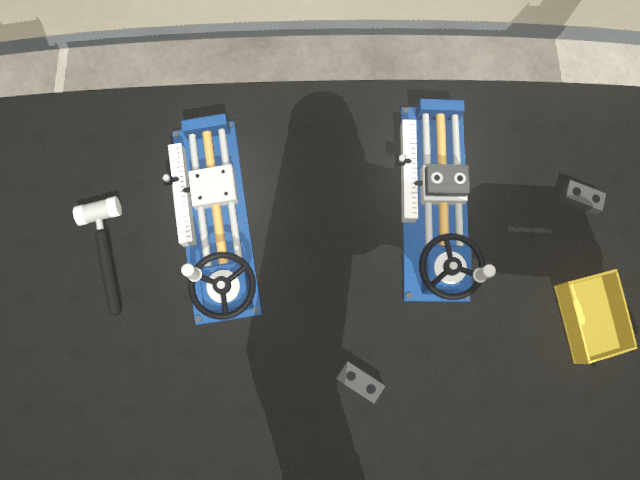

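The jaw slide is the right one in the top view: hub about (453,266), handle top about (487,270), index about (403,158). In the scene view it is at the lower left: hub (168,282), handle top (122,255), index (255,398). Next I'll zoom in on it in both views.

Run:
```python
import cv2,numpy as np
a=cv2.imread("pics/top0.png")[145:215,385:475]; b=cv2.imread("pics/scene0.png")[340:440,200:300]
a=cv2.resize(a,None,fx=6,fy=6,interpolation=cv2.INTER_CUBIC)[:, :400];b=cv2.resize(b,(400,400),interpolation=cv2.INTER_CUBIC)
cv2.imwrite("pics/crop0.png",np.hstack([a[:400],b]))
a=cv2.imread("pics/top0.png")[225:305,412:502]; b=cv2.imread("pics/scene0.png")[235:325,105:215]
cv2.imwrite("pics/crop1.png",np.hstack([cv2.resize(a,(450,400)),cv2.resize(b,(350,400))]) )
```

```text
(no output)
```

View pics/crop0.png

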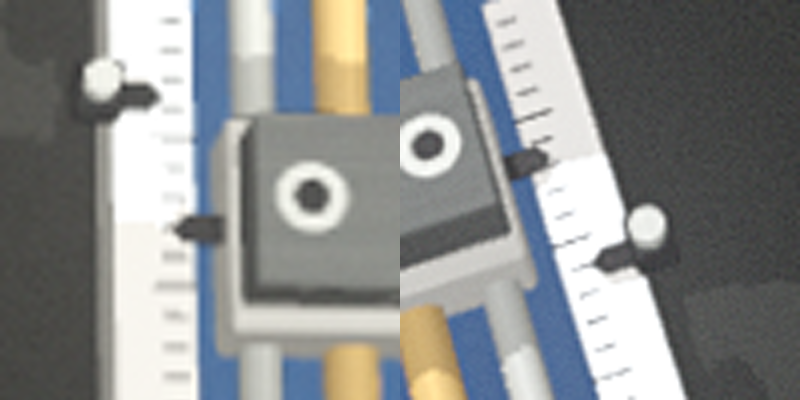

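View pics/crop1.png

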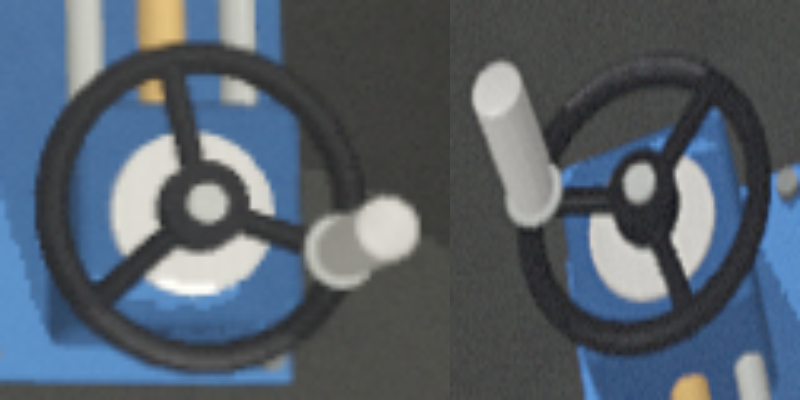

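The crops give these pixels. Top view: pointer tip (413.8,182.8), index tip (411.3,160.8), handle top (489.0,270.4), hub cap (453,265). Scene view: pointer (237.1,378.9), index (248.4,405.4), handle top (119.7,254.4), cap (163.4,275.5).

```bash
cat > m.py <<'E'
from h import *
def tri(cs,uvs):
    P=[];q=[]
    for c,uv in zip(cs,uvs):
        P.append(np.c_[c["R"],c["t"]]); q.append(cv2.undistortPoints(np.array(uv,float).reshape(1,1,2),c["K"],c["d"]).reshape(2,1))
    X=cv2.triangulatePoints(P[0],P[1],q[0],q[1])[:,0]; return X[:3]/X[3]
E
python3 - <<'E'
from m import *
t,s=cam("top"),cam("scene")
for n,a,b,z in [("ptr",(413.8,182.8),(237.1,378.9),.054),("idx",(411.3,160.8),(248.4,405.4),.054),("handtop",(489,270.4),(119.7,254.4),.169),("cap",(453,265),(163.4,275.5),.115),("wheel",(451.6,266),(163.5,281),.102)]:
    print(n,ray(t,[a],z)[0].round(4),ray(s,[b],z)[0].round(4),tri((t,s),(a,b)).round(4))
m=(t["im"].min(2)>185).astype(np.uint8); m[:,:398]=0;m[:,420:]=0;m[:115]=0;m[225:]=0
for side in (0,1):
    pts=[]
    for v in range(125,215):
        u=np.where(m[v])[0]
        if len(u)>5: pts.append((u[0] if side==0 else u[-1],v))
    X=ray(t,pts,.052)[:,:2].astype(np.float32)
    print(len(X),cv2.fitLine(X,cv2.DIST_HUBER,0,.01,.01).ravel().round(4))
E
```

```text
ptr [ 0.7077 -0.1455  0.054 ] [ 0.7096 -0.1442  0.054 ] [ 0.7084 -0.145   0.052 ]
idx [ 0.7522 -0.1432  0.054 ] [ 0.7527 -0.1417  0.054 ] [ 0.7524 -0.1424  0.0539]
handtop [ 0.5192 -0.2465  0.169 ] [ 0.5219 -0.2453  0.169 ] [ 0.5196 -0.2464  0.1667]
cap [ 0.5377 -0.1974  0.115 ] [ 0.5403 -0.1985  0.115 ] [ 0.5381 -0.1984  0.112 ]
wheel [ 0.5378 -0.1978  0.102 ] [ 0.5403 -0.2015  0.102 ] [ 0.5381 -0.2003  0.0983]
89 [ 0.9996 -0.03    0.7231 -0.1266]
89 [ 0.9992 -0.0393  0.7395 -0.1524]
```

Handle axis is about (0.5205,-0.246) and the hub about (0.5385,-0.1985). Travel to the mark is about 44 mm, or 264° clockwise. First I'll move above the handle, in three legs with the tool's yaw fixed.

Emit:
{"op": "carry_out", "data": {
  "deltas": [
    [[0.09,-0.05,0,0,0,0,-1],[0.24,-0.135,0,0,0,0,-1],[0.42,-0.24,0,0,0,0,-1],[0.58,-0.33,0,0,0,0,-1],[0.723,-0.41,0,0,0,0,-1]]
  ]
}}

```text
time: 0.62
ee_pos: [0.288, -0.4813, 0.2311]
tcp_rot: [-180.0, -0.0, 15.8]
ft_force: [1.8, -0.6, -0.9]
gripper_width: 0.0852
gripper_force: 0.0
```

Emit:
{"op": "carry_out", "data": {
  "deltas": [
    [[0.15,-0.085,0,0,0,0,-1],[0.3,-0.17,0,0,0,0,-1],[0.45,-0.255,0,0,0,0,-1],[0.6,-0.34,0,0,0,0,-1],[0.723,-0.41,0,0,0,0,-1]]
  ]
}}

```text
time: 1.03
ee_pos: [0.4051, -0.363, 0.2313]
tcp_rot: [-180.0, -0.0, 15.8]
ft_force: [-0.3, 0.2, -0.1]
gripper_width: 0.085
gripper_force: 0.0
```

Emit:
{"op": "carry_out", "data": {
  "deltas": [
    [[0.15,-0.085,0,0,0,0,-1],[0.3,-0.17,0,0,0,0,-1],[0.45,-0.255,0,0,0,0,-1],[0.58,-0.33,0,0,0,0,-1],[0.68,-0.385,0,0,0,0,-1],[0.723,-0.41,0,0,0,0,-1],[0.723,-0.41,0,0,0,0,-1],[0.723,-0.41,0,0,0,0,-1]]
  ]
}}

```text
time: 1.7
ee_pos: [0.5202, -0.2466, 0.231]
tcp_rot: [-180.0, 0.0, 15.9]
ft_force: [-0.5, -0.1, 0.9]
gripper_width: 0.0852
gripper_force: 0.0
```

Emit:
{"op": "carry_out", "data": {
  "deltas": [
    [[0,0,0.06,0,0,0,-1],[0,0,0.15,0,0,0,-1],[0,0,0.25,0,0,0,-1],[0,0,0.35,0,0,0,-1],[0,0,0.44,0,0,0,-1],[0,0,0.5,0,0,0,-1],[0,0,0.525,0,0,0,-1],[0,0,0.525,0,0,0,-1],[0,0,0.525,0,0,0,0],[0,0,0.525,0,0,0,0.2],[0,0,0.525,0,0,0,0.35],[0,0,0.525,0,0,0,0.45],[0,0,0.525,0,0,0,0.6],[0,0,0.525,0,0,0,1],[0,0,0.525,0,0,0,1],[0,0,0.525,0,0,0,1],[0,0,0.525,0,0,0,1]]
  ]
}}

```text
time: 3.12
ee_pos: [0.521, -0.2469, 0.127]
tcp_rot: [179.9, -0.0, 15.8]
ft_force: [-1.4, -1.2, 6.7]
gripper_width: 0.0209
gripper_force: 58.4
```

Run:
```python
from h import *
s=robot.get_state(); print(s["ee_pos"],s["ft_force"],s["moment"],s["gripper_width"])
a=cam("top")["im"][130:310,380:520];b=cam("scene")["im"][230:440,60:290]
cv2.imwrite("pics/g1.png",np.hstack([cv2.resize(a,(389,500)),cv2.resize(b,(411,500))][::1]))
```

```text
[ 0.52098434 -0.2469322   0.12702843] [-1.44555374 -1.22822311  6.66749703] [-0.15726615  0.22769764 -0.00904959] 0.020898506966063674
```

View pics/g1.png

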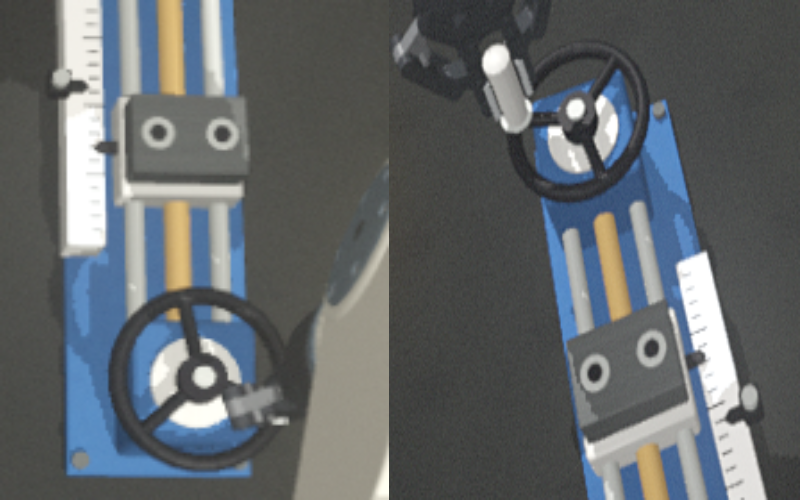

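The fingers hold the handle squarely and the wheel is still undisturbed. Now I'll compute circle rows in tool axes.

```bash
cat > arc.py <<'E'
import numpy as np
def arc(a0,d,n,r=.052,yaw=15.8):
    k=np.arange(1,n+1)/n; k=k-np.sin(2*np.pi*k)/(2*np.pi)*.6
    f=lambda a:np.c_[np.cos(np.radians(a-yaw)),-np.sin(np.radians(a-yaw))]*r/.2
    print([[float(v) for v in row] for row in (f(a0-d*k)-f(np.array([a0]))).round(3)])
E
python3 -c "
from arc import *
arc(250.3,40,12);arc(210.3,70,18)"
```

```text
[[-0.005, -0.004], [-0.012, -0.009], [-0.022, -0.017], [-0.035, -0.03], [-0.049, -0.045], [-0.063, -0.064], [-0.076, -0.085], [-0.086, -0.104], [-0.092, -0.12], [-0.096, -0.132], [-0.099, -0.14], [-0.101, -0.147]]
[[-0.002, -0.007], [-0.003, -0.015], [-0.005, -0.026], [-0.007, -0.04], [-0.008, -0.058], [-0.008, -0.079], [-0.005, -0.103], [-0.0, -0.129], [0.008, -0.156], [0.019, -0.182], [0.033, -0.205], [0.047, -0.225], [0.06, -0.241], [0.073, -0.254], [0.083, -0.263], [0.092, -0.27], [0.099, -0.275], [0.104, -0.279]]
```

Emit:
{"op": "carry_out", "data": {
  "deltas": [
    [[-0.005,-0.004,0,0,0,0,1],[-0.012,-0.009,0,0,0,0,1],[-0.022,-0.017,0,0,0,0,1],[-0.035,-0.03,0,0,0,0,1],[-0.049,-0.045,0,0,0,0,1],[-0.063,-0.064,0,0,0,0,1],[-0.076,-0.085,0,0,0,0,1],[-0.086,-0.104,0,0,0,0,1],[-0.092,-0.12,0,0,0,0,1],[-0.096,-0.132,0,0,0,0,1],[-0.099,-0.14,0,0,0,0,1],[-0.101,-0.147,0,0,0,0,1]]
  ]
}}

```text
time: 4.22
ee_pos: [0.4939, -0.2239, 0.127]
tcp_rot: [179.9, -0.1, 15.8]
ft_force: [1.1, -1.7, 5.5]
gripper_width: 0.021
gripper_force: 58.5
```

Forces are small, so the circle is good. I'll continue with the next 70°.

Emit:
{"op": "carry_out", "data": {
  "deltas": [
    [[-0.002,-0.007,0,0,0,0,1],[-0.003,-0.015,0,0,0,0,1],[-0.005,-0.026,0,0,0,0,1],[-0.007,-0.04,0,0,0,0,1],[-0.008,-0.058,0,0,0,0,1],[-0.008,-0.079,0,0,0,0,1],[-0.005,-0.103,0,0,0,0,1],[0,-0.129,0,0,0,0,1],[0.008,-0.156,0,0,0,0,1],[0.019,-0.182,0,0,0,0,1],[0.033,-0.205,0,0,0,0,1],[0.047,-0.225,0,0,0,0,1],[0.06,-0.241,0,0,0,0,1],[0.073,-0.254,0,0,0,0,1],[0.083,-0.263,0,0,0,0,1],[0.092,-0.27,0,0,0,0,1],[0.099,-0.275,0,0,0,0,1],[0.104,-0.279,0,0,0,0,1]]
  ]
}}

```text
time: 5.72
ee_pos: [0.499, -0.1651, 0.127]
tcp_rot: [179.9, -0.1, 15.8]
ft_force: [2.3, -6.0, 6.2]
gripper_width: 0.021
gripper_force: 58.6
```

Run:
```python
from h import *
from arc import *
print(robot.get_state()["ft_force"])
arc(140.3,80,20);arc(60.3,60,18)
a=cam("top")["im"][130:310,380:520];b=cam("scene")["im"][230:440,60:290]
cv2.imwrite("pics/g2.png",np.hstack([cv2.resize(a,(389,500)),cv2.resize(b,(411,500))][::1]))
```

```text
[ 2.30435102 -5.96401953  6.20200726]
[[0.006, -0.004], [0.013, -0.009], [0.022, -0.014], [0.034, -0.02], [0.049, -0.027], [0.068, -0.033], [0.09, -0.039], [0.116, -0.044], [0.143, -0.046], [0.172, -0.045], [0.201, -0.04], [0.228, -0.033], [0.252, -0.024], [0.272, -0.014], [0.289, -0.003], [0.303, 0.006], [0.313, 0.014], [0.321, 0.021], [0.327, 0.027], [0.333, 0.032]]
[[0.004, 0.004], [0.009, 0.01], [0.015, 0.017], [0.023, 0.026], [0.031, 0.039], [0.041, 0.054], [0.05, 0.073], [0.059, 0.094], [0.066, 0.117], [0.071, 0.141], [0.074, 0.163], [0.075, 0.184], [0.074, 0.203], [0.072, 0.218], [0.07, 0.229], [0.068, 0.239], [0.067, 0.246], [0.065, 0.252]]
```

View pics/g2.png

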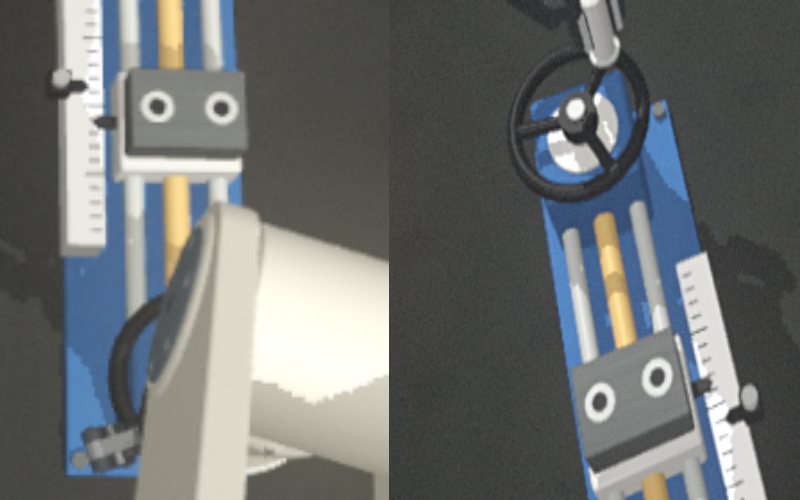

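The carriage has advanced about 18 mm towards the index: the pointer in the top crop went from row 147 to 122, and the index is at 86. I'll continue.

Emit:
{"op": "carry_out", "data": {
  "deltas": [
    [[0.006,-0.004,0,0,0,0,1],[0.013,-0.009,0,0,0,0,1],[0.022,-0.014,0,0,0,0,1],[0.034,-0.02,0,0,0,0,1],[0.049,-0.027,0,0,0,0,1],[0.068,-0.033,0,0,0,0,1],[0.09,-0.039,0,0,0,0,1],[0.116,-0.044,0,0,0,0,1],[0.143,-0.046,0,0,0,0,1],[0.172,-0.045,0,0,0,0,1],[0.201,-0.04,0,0,0,0,1],[0.228,-0.033,0,0,0,0,1],[0.252,-0.024,0,0,0,0,1],[0.272,-0.014,0,0,0,0,1],[0.289,-0.003,0,0,0,0,1],[0.303,0.006,0,0,0,0,1],[0.313,0.014,0,0,0,0,1],[0.321,0.021,0,0,0,0,1],[0.327,0.027,0,0,0,0,1],[0.333,0.032,0,0,0,0,1]]
  ]
}}

```text
time: 7.48
ee_pos: [0.5633, -0.1521, 0.127]
tcp_rot: [-180.0, 0.0, 15.8]
ft_force: [-4.6, 0.9, 11.3]
gripper_width: 0.0205
gripper_force: 59.1
```

Emit:
{"op": "carry_out", "data": {
  "deltas": [
    [[0.004,0.004,0,0,0,0,1],[0.009,0.01,0,0,0,0,1],[0.015,0.017,0,0,0,0,1],[0.023,0.026,0,0,0,0,1],[0.031,0.039,0,0,0,0,1],[0.041,0.054,0,0,0,0,1],[0.05,0.073,0,0,0,0,1],[0.059,0.094,0,0,0,0,1],[0.066,0.117,0,0,0,0,1],[0.071,0.141,0,0,0,0,1],[0.074,0.163,0,0,0,0,1],[0.075,0.184,0,0,0,0,1],[0.074,0.203,0,0,0,0,1],[0.072,0.218,0,0,0,0,1],[0.07,0.229,0,0,0,0,1],[0.068,0.239,0,0,0,0,1],[0.067,0.246,0,0,0,0,1],[0.065,0.252,0,0,0,0,1]]
  ]
}}

```text
time: 8.98
ee_pos: [0.5911, -0.1967, 0.1271]
tcp_rot: [-180.0, -0.1, 15.8]
ft_force: [4.3, 3.3, 5.9]
gripper_width: 0.0209
gripper_force: 59.1
```

Run:
```python
from h import *
a=cam("top")["im"];b=cam("scene")["im"]
cv2.imwrite("pics/top3.png",a);cv2.imwrite("pics/scene3.png",b)
a=a[140:190,390:440];b=b[360:440,210:290]
I=cv2.INTER_CUBIC
cv2.imwrite("pics/g3.png",np.hstack([cv2.resize(a,(400,400),interpolation=I),cv2.resize(b,(400,400),interpolation=I)]))
```

```text
(no output)
```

View pics/g3.png

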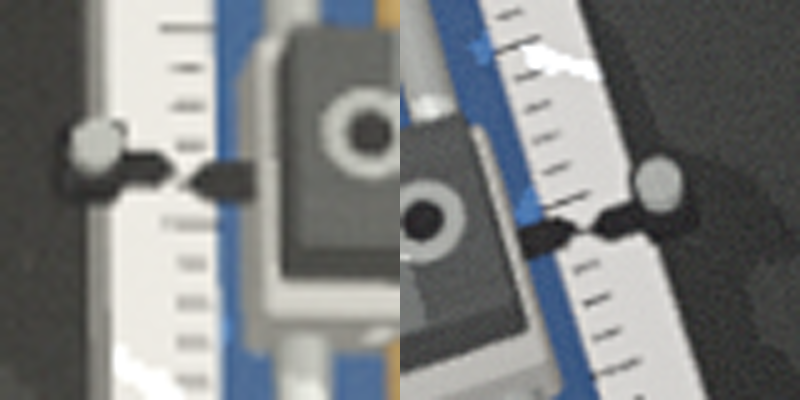

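Top crop at 8x shows the index tip at (177,171) and the pointer tip at (190,181), so the pointer is still roughly 2.5 mm short. I'll refine this with intensity centroids of the two noses.

```bash
cat > f.py <<'E'
from h import *
D=np.array([np.cos(np.radians(-2)),np.sin(np.radians(-2))])
def cen(im,u0,u1,v0,v1):
    g=im.astype(float).max(2)  # blue & white both bright in max channel
    out=[]
    for u in range(u0,u1):
        col=g[v0:v1,u]; base=np.median(np.r_[col[:3],col[-3:]]); w=np.clip(base-30-col,0,None)
        out.append((u,(w*np.arange(v0,v1)).sum()/w.sum()))
    return np.array(out)
def meas(im,c):
    p=cen(im,415,419,155,172); i=cen(im,408,411,155,168)
    P=ray(c,p,.054)[:,:2]@D; I=ray(c,i,.054)[:,:2]@D
    print("top ptr",p[:,1].round(2),"idx",i[:,1].round(2),"gap mm",((I.mean()-P.mean())*1e3).round(2))
E
python3 - <<'E'
from f import *
c=cam("top");meas(c["im"],c)
s=cam("scene")
# scene tips
for n,uv in(("ptr",(210+175/5-.4,360+231/5-.4)),("idx",(210+192/5-.4,360+228/5-.4))):
    X=ray(s,[uv],.054)[0]; print(n,X.round(4),X[:2]@D)
# direction: scale's ticks/rail check using two rails and yellow screw edges
g=c["im"]; hsv=cv2.cvtColor(g,cv2.COLOR_BGR2HSV)
m=cv2.inRange(hsv,(90,120,60),(125,255,255)); m[:,:395]=0; m[:90]=0;m[305:]=0
L=[];
for v in range(105,290):
    u=np.where(m[v])[0]
    if len(u)>5:L.append((u[0],v))
# right edge of white scale = where blue starts
R=[(np.where(m[v,412:425])[0][0]+412,v) for v in list(range(122,150))+list(range(172,215)) if m[v,412:425].any()]
X=ray(c,R,.05)[:,:2].astype(np.float32);l=cv2.fitLine(X,cv2.DIST_HUBER,0,.01,.01).ravel();print("scale edge deg",np.degrees(np.arctan(l[1]/l[0])))
g=s["im"]; ims=g.max(2)
print(g[395:415:1,243:260].max(2))
E
```

```text
top ptr [162.33 162.39 162.27 162.23] idx [160.66 160.74 160.62] gap mm 2.98
ptr [ 0.7512 -0.1467  0.054 ] 0.7559014409430936
idx [ 0.7522 -0.1421  0.054 ] 0.7566758766451673
scale edge deg -2.1599457
[[216 213 214 213 215 215 213 215 215 213 217 218 155  69 147 170 170]
 [214 216 215 214 216 214 213 214 212 215 217 220 159  74 153 172 173]
 [216 216 218 216 215 213 216 213 214 214 215 221 174  87 129 167 169]
 [218 214 192 155 163 196 213 214 215 217 217 222 182  94  93 164 172]
 [171 139 118 133 182 210 216 216 215 219 224 225 186 104  68 147 165]
 [125 185 213 214 216 214 218 221 219 208 179 150 110  58  52 100 151]
 [217 217 218 215 218 220 219 193 148 117  87  63  48  39  39  66 114]
 [221 220 218 218 218 217 185  92  53  48  46  39  44  50  41  35  63]
 [201 217 217 219 218 197 123  44  45  49  44  46  40  51  50  42  43]
 [ 86 120 187 218 207 154  66  32  43  52  50  51  41  43  46  47  47]
 [ 34  50 131 172 153  82  38  39  49  43  52  47  48  41  42  40  40]
 [ 43  58  95 119 130  93  56  41  40  37  39  48  63  79 109  95  55]
 [ 60 134 180 197 211 185 146 101  60  58  78 122 157 172 208 197 119]
 [104 183 220 222 220 219 211 186 159 155 171 206 222 218 221 222 177]
 [157 210 218 216 215 216 218 219 217 217 217 217 219 217 218 217 206]
 [202 216 215 215 215 215 215 216 216 215 218 213 215 213 214 216 218]
 [220 217 216 214 214 206 201 213 215 211 212 211 212 212 212 213 216]
 [217 217 210 196 178 163 166 206 214 215 214 214 215 212 212 213 214]
 [214 192 156 142 159 178 188 205 211 215 213 213 212 214 213 211 213]
 [218 193 150 185 201 215 216 213 213 216 212 213 212 213 209 214 213]]
```

The two views disagree (3.0 mm against 0.8 mm), which suggests a small height bias that averaging would cancel. I'll rectify both views onto z=54 mm in slide axes and compare there.

```bash
cat > r.py <<'E'
from h import *
a=np.radians(-2.1); D=np.array([np.cos(a),np.sin(a)]); N=np.array([-D[1],D[0]])
O=np.array([.752,-.145])
def rect(c,z=.054,s=.1e-3*2):   # 0.2mm/px ; rows: +x up ; cols: +y left
    v,u=np.mgrid[0:200,0:200]; al=(100-v)*s; la=(100-u)*s
    W=np.dstack([O[0]+al*D[0]+la*N[0],O[1]+al*D[1]+la*N[1],np.full_like(al,z)])
    p=proj(c,W.reshape(-1,3)).reshape(200,200,2).astype(np.float32)
    return cv2.remap(c["im"],p[...,0],p[...,1],cv2.INTER_CUBIC)
def go(name):
    A=[rect(cam(n)) for n in("top","scene")]
    for im in A:
        g=im.astype(float).max(2); out=[]
        for u in range(50,150,5):
            col=g[60:150,u-2:u+3].mean(1); w=np.clip(140-col,0,None)
            out.append(((100-u)*.2,round(float(100-(w*np.arange(60,150)).sum()/w.sum())*.2,2) if w.sum()>600 else None,round(w.sum()/100*.2,1)))
        print(out)
    cv2.imwrite(name,np.hstack([cv2.resize(x,(400,400)) for x in A]))
E
python3 -c "
from r import *
go('pics/r4.png')"
```

```text
[(10.0, 0.46, np.float64(5.9)), (9.0, 0.48, np.float64(5.9)), (8.0, 0.43, np.float64(6.0)), (7.0, 0.37, np.float64(6.2)), (6.0, 0.43, np.float64(5.5)), (5.0, 0.52, np.float64(4.4)), (4.0, 0.42, np.float64(2.7)), (3.0, 0.27, np.float64(1.3)), (2.0, None, np.float64(0.0)), (1.0, None, np.float64(0.0)), (0.0, None, np.float64(0.0)), (-1.0, None, np.float64(0.0)), (-2.0, None, np.float64(0.7)), (-3.0, -3.07, np.float64(2.1)), (-4.0, -2.94, np.float64(3.7)), (-5.0, -2.73, np.float64(4.8)), (-6.0, -2.53, np.float64(6.0)), (-7.0, -2.48, np.float64(6.3)), (-8.0, -2.55, np.float64(6.9)), (-9.0, -2.65, np.float64(7.5))]
[(10.0, 0.75, np.float64(8.1)), (9.0, 0.75, np.float64(8.3)), (8.0, 0.76, np.float64(8.3)), (7.0, 0.73, np.float64(8.0)), (6.0, 0.88, np.float64(6.8)), (5.0, 0.83, np.float64(5.3)), (4.0, 0.72, np.float64(3.4)), (3.0, 0.31, np.float64(1.8)), (2.0, None, np.float64(0.6)), (1.0, None, np.float64(0.1)), (0.0, None, np.float64(0.2)), (-1.0, None, np.float64(0.8)), (-2.0, -2.19, np.float64(2.7)), (-3.0, -2.26, np.float64(4.0)), (-4.0, -2.13, np.float64(5.4)), (-5.0, -2.08, np.float64(7.1)), (-6.0, -2.07, np.float64(8.2)), (-7.0, -2.1, np.float64(8.2)), (-8.0, -2.2, np.float64(8.4)), (-9.0, -2.18, np.float64(8.9))]
```

View pics/r4.png

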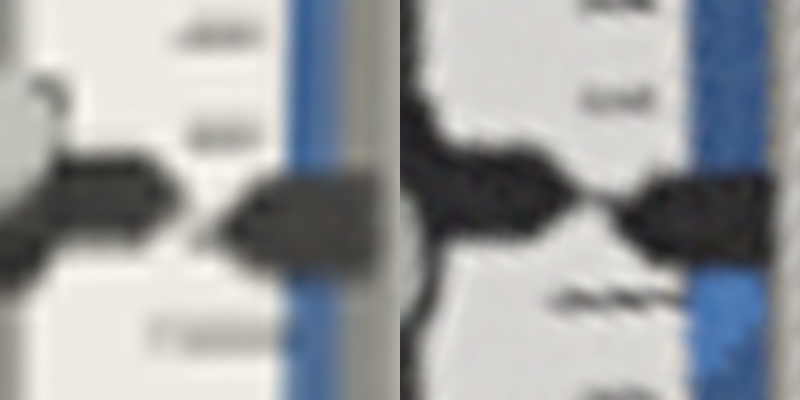

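Rectified, the two views agree: the pointer is 2.9 to 3.05 mm short, about 17.7° of wheel.

```bash
python3 -c "
from arc import *
arc(0.3,17.7,8)"
```

```text
[[-0.001, 0.004], [-0.004, 0.012], [-0.008, 0.023], [-0.014, 0.038], [-0.02, 0.052], [-0.026, 0.062], [-0.03, 0.069], [-0.033, 0.073]]
```

Emit:
{"op": "carry_out", "data": {
  "deltas": [
    [[-0.001,0.004,0,0,0,0,1],[-0.004,0.012,0,0,0,0,1],[-0.008,0.023,0,0,0,0,1],[-0.014,0.038,0,0,0,0,1],[-0.02,0.052,0,0,0,0,1],[-0.026,0.062,0,0,0,0,1],[-0.03,0.069,0,0,0,0,1],[-0.033,0.073,0,0,0,0,1],[-0.033,0.073,0,0,0,0,1],[-0.033,0.073,0,0,0,0,1],[-0.033,0.073,0,0,0,0,1]]
  ]
}}

```text
time: 10.2
ee_pos: [0.589, -0.213, 0.1271]
tcp_rot: [179.9, -0.2, 15.8]
ft_force: [4.9, -0.5, 4.8]
gripper_width: 0.0202
gripper_force: 58.9
```

```bash
python3 -c "
from r import *
go('pics/r5.png')"
```

```text
[(10.0, 0.51, np.float64(6.0)), (9.0, 0.49, np.float64(6.0)), (8.0, 0.44, np.float64(6.1)), (7.0, 0.42, np.float64(6.4)), (6.0, 0.49, np.float64(5.6)), (5.0, 0.53, np.float64(4.4)), (4.0, 0.36, np.float64(2.7)), (3.0, 0.2, np.float64(1.2)), (2.0, None, np.float64(0.0)), (1.0, None, np.float64(0.0)), (0.0, None, np.float64(0.0)), (-1.0, None, np.float64(0.0)), (-2.0, None, np.float64(0.2)), (-3.0, -0.12, np.float64(2.8)), (-4.0, -0.1, np.float64(5.2)), (-5.0, 0.28, np.float64(6.1)), (-6.0, 0.59, np.float64(6.8)), (-7.0, 0.53, np.float64(6.6)), (-8.0, 0.38, np.float64(6.9)), (-9.0, 0.32, np.float64(7.4))]
[(10.0, 0.7, np.float64(7.7)), (9.0, 0.72, np.float64(7.8)), (8.0, 0.76, np.float64(8.0)), (7.0, 0.76, np.float64(7.8)), (6.0, 0.9, np.float64(6.6)), (5.0, 0.86, np.float64(5.1)), (4.0, 0.75, np.float64(3.3)), (3.0, 0.47, np.float64(1.5)), (2.0, None, np.float64(0.4)), (1.0, None, np.float64(0.1)), (0.0, None, np.float64(0.2)), (-1.0, None, np.float64(0.7)), (-2.0, 0.13, np.float64(2.3)), (-3.0, 0.57, np.float64(3.9)), (-4.0, 0.74, np.float64(5.6)), (-5.0, 0.85, np.float64(6.9)), (-6.0, 1.08, np.float64(7.4)), (-7.0, 0.97, np.float64(7.6)), (-8.0, 0.82, np.float64(8.2)), (-9.0, 0.76, np.float64(8.8))]
```

They are level to within about 0.1 mm in both views. Now I'll let go and lift.

Emit:
{"op": "carry_out", "data": {
  "deltas": [
    [[-0.0,0,0,0,0,0,0.4],[0,0,0,0,0,0,0],[0,0,0,0,0,0,-0.5],[0,0,0,0,0,0,-1],[0,0,0,0,0,0,-1],[0,0,0,0,0,0,-1],[0,0,0,0,0,0,-1],[0,0,0,0,0,0,-1],[0,0,-0.05,0,0,0,-1],[0,0,-0.15,0,0,0,-1],[0,0,-0.28,0,0,0,-1],[0,0,-0.4,0,0,0,-1],[0,0,-0.5,0,0,0,-1],[0,0,-0.58,0,0,0,-1],[0,0,-0.6,0,0,0,-1],[0,0,-0.6,0,0,0,-1],[0,0,-0.6,0,0,0,-1]]
  ]
}}

```text
time: 11.72
ee_pos: [0.5874, -0.2131, 0.2459]
tcp_rot: [-180.0, 0.0, 15.8]
ft_force: [-0.9, -0.3, -0.4]
gripper_width: 0.0853
gripper_force: 0.0
```

```bash
python3 -c "
from r import *
go('pics/r6.png')"
```

```text
[(10.0, 0.62, np.float64(6.2)), (9.0, 0.59, np.float64(6.3)), (8.0, 0.52, np.float64(6.3)), (7.0, 0.48, np.float64(6.6)), (6.0, 0.5, np.float64(5.8)), (5.0, 0.52, np.float64(4.6)), (4.0, 0.4, np.float64(2.9)), (3.0, 0.34, np.float64(1.4)), (2.0, None, np.float64(0.0)), (1.0, None, np.float64(0.0)), (0.0, None, np.float64(0.0)), (-1.0, None, np.float64(0.0)), (-2.0, None, np.float64(0.5)), (-3.0, -0.08, np.float64(3.1)), (-4.0, -0.08, np.float64(5.4)), (-5.0, 0.48, np.float64(6.5)), (-6.0, 0.71, np.float64(7.2)), (-7.0, 0.61, np.float64(7.1)), (-8.0, 0.52, np.float64(7.2)), (-9.0, 0.48, np.float64(7.8))]
[(10.0, 1.0, np.float64(3.5)), (9.0, 1.02, np.float64(3.4)), (8.0, 1.08, np.float64(3.6)), (7.0, 1.05, np.float64(3.6)), (6.0, 1.19, np.float64(3.2)), (5.0, 0.98, np.float64(2.3)), (4.0, None, np.float64(1.1)), (3.0, None, np.float64(0.2)), (2.0, None, np.float64(0.0)), (1.0, None, np.float64(0.0)), (0.0, None, np.float64(0.0)), (-1.0, None, np.float64(0.0)), (-2.0, None, np.float64(0.4)), (-3.0, 1.26, np.float64(1.6)), (-4.0, 1.18, np.float64(2.5)), (-5.0, 1.08, np.float64(3.2)), (-6.0, 1.29, np.float64(3.5)), (-7.0, 1.38, np.float64(3.3)), (-8.0, 1.36, np.float64(3.5)), (-9.0, 1.22, np.float64(3.7))]
```

View pics/r6.png

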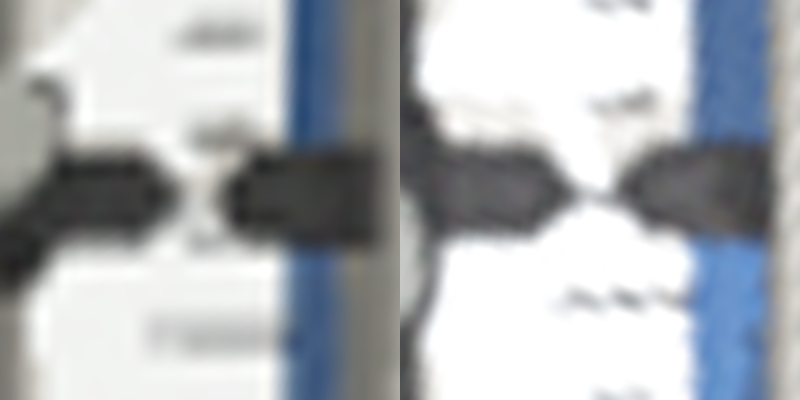

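After release, both rectified views show the pointer and index noses level (both at about row 195), within about 0.2 mm. The gripper is open and clear of everything, so I'm handing in.

```bash
python3 -c "
from cell import robot
print(robot.close_job())"
```

```text
the job is handed in; nothing more can be done
None
```

I turned the jaw slide's handwheel by its handle until the pointer was level with the index tip (within about 0.2 mm in both camera views), let go, and handed the job in at about 12 s; the other slide was never touched.

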